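# File the thick sample slab in the thickness rack

### The arm

A 6-joint arm with a two-finger parallel gripper is mounted at the origin on the work surface. World frame = base frame: x ahead of the robot, y to its left, z up, the work surface at z = 0. Lengths are in m, angles in rad, forces in N, time in s.
With the tool pointing down it reaches from about 0.325 to 0.925 m from the base axis. Payload 3.1 kg.
Tool frame: the origin (TCP) lies midway between the tips of the shut fingers; the grasp point (between the pads) lies env.grasp_offset behind it (env.grasp_offset is the distance from the TCP to the grasp point, in m); z points along the fingers, y is the line along which they close (so a half turn about z gives the same grasp; the last joint's range is limited). The gripper opens to 85 mm and grips with 20 to 120 N. Pads are 22 mm wide; open, the fingers measure 114 mm over their backs; the gripper's body (76 mm by 85 mm) begins 54 mm behind the grasp point. The pads swing forward as they close: fully open they stand 13 mm farther back than shut.
Start: joints at [1.02, 0.217, 1.613, -0, 1.311, -0.112], TCP at [0.266, 0.566, 0.231] pointing down, gripper open.
Joint ranges: [-2.75, 2.75], [-0.78, 2.1], [0.31, 2.55], [-1.13, 4.27], [0.13, 2.63], [-2.58, 2.58]. Speed limits (rad/s): [2.79, 2.79, 3.14, 3.14, 3.14, 3.14].

### API

Orientations are given as a unit quaternion [w, x, y, z].
In Python, from rig import env, eyes gives the robot as it stands. The module is installed in compiled form; this text tells all that it offers.
- The arm moves only by the tool arm_command, never from a script. Its arguments are lists of equal length, an entry for each row: "xyz": the shift along the tool's x, y, z in m, a list of three; "turn": the turn, a rotation vector about the tool's x, y, z in degrees, a list of three; "grip": the opening, from 0 (shut) to 1 (fully open). In form: {"xyz": [[tx, ty, tz], ...], "turn": [[ax, ay, az], ...], "grip": [grip, ...]}. A call has 1 to 20 rows; each row is the pose to reach, as a shift and turn from the pose commanded when the call began, along the tool's axes at that moment; what a row does not reach only later rows make up. A row lasts 1/12 s, in which the tool goes at most 41.7 mm and 7.16 degrees, less where a joint would pass 70% of its speed; a pose out of reach is approached as far as the arm can. A call with a gripper value outside its range is refused whole. The fingers move at their own pace and stop on an object; "squeeze" is the grip in N (left out, the last holds). Time passes only in rows, so rows that repeat a pose let the fingers close. It gives the time, the measured TCP pose, the force, the opening and the grip force at its end, in the units of the state.
- env.sense(): the state, without advancing time (a new reading comes with each control period).
- eyes.read_camera(name): name is "scene" or "top" or "wrist"; returns the picture (384x512x3 uint8, red, green, blue); there is no depth.
- eyes.camera_info(name): a dict with "intrinsics" (3x3 intrinsics, pixels), "eye" and "rotation" of the camera in the world; the wrist camera has in their place "mount" (4x4, takes a point from camera to tool coordinates, whose origin is the TCP and whose axes are the flange's). Camera axes: x right, y up, looking along -z (the intrinsics and any distortion apply to the point x, -y, -z); pixel columns grow to the right and rows downward; lengths in m; the calibration is good to about 2 mm. A picture is of the moment at which its call begins: read the wrist's pose just before it. camera_info takes no time and is no camera call.
- env.close_job(): hands the job in; it is judged then, once.
Trained networks look in the newest picture that a camera, given by its name, has taken for a name from the list of things; names that differ only in an ending like _2 or _b are one class to them, and where a whole thing is asked for, a point or a joint stands for the part that bears it (a point fixed in the world has none). Each returns a list of dicts, best first, with "p" (0 to 1); they miss things now and then, are a little off and sometimes report something else, mostly with a low value. They report only what shows in the picture. A call takes as long as a camera call. They do not tell look-alikes from the thing itself.
- eyes.masks_of(camera, thing): "mask" (384x512 bool, what is visible of it) and "xy" ([column, row] in pixels, amid what is visible of it).
- eyes.mark_of(camera, thing): "xy" ([column, row] in pixels: a listed point, or the origin of a listed thing).
The state is a dict: "t": time; "q": joint angles; "joint_vel": joint speeds; "joint_torque": joint torques, N m; "eef_pos": TCP position; "tcp_rot": TCP orientation; "contact_force": force on the tool from outside, world axes, zero at the start; "moment": the same for the moment, N m; "finger_gap": opening from 0.0 (shut) to 1.0 (fully open); "finger_force": force on a finger pad.
Only numpy, scipy, OpenCV 4.12 (cv2) and the standard library are available. Lean on these libraries where they do the work, as an engineer would, in place of code of your own. Each camera call takes 0.05 s, during which the arm holds its last target. There are 200 camera calls.

### The job

File the thicker of the two white sample slabs in the aluminium thickness rack: of its four slots, use the narrowest one that accepts the slab. Lower the slab into it without dropping it, leave it standing upright on the slot's floor, about centred along the slot, and leave the other slab and the jar as they stand.

Things in the scene. Friction and masses are not known exactly. Their poses are not given: they have to be found in the camera images.
- slab_center (a point): Centre of the slab to file: a loose white moulded plastic slab, 80 mm wide (its x axis), 24 mm thick (its y axis), 100 mm tall (its z axis), about 0.15 to 0.31 kg, standing upright on its narrow edge on the bench; this point is 50 mm above its underside. Its front and back are alike. It can be gripped across its 24 mm thickness from above.
- rack: Aluminium rack fixed to the bench at any yaw, 90 mm deep (x), 262 mm long (y), 38 mm tall; origin: centre of its underside. Four slots run along x, open above and at both ends, set side by side along y: 18 mm wide centred at y -108 mm, 38 wide at -66, 58 wide at -4, 78 wide at +78. Slot floors lie 10 mm above the bench. Walls 14 mm thick, their top 7 mm roof-shaped, guiding a part in.
- thin_slab_center (a point): Centre of the other slab, a bystander: same white plastic, 80 mm wide (x), 14 mm thick (y), 80 mm tall (z), standing on the bench; this point is 40 mm above its underside. Loose, to be left where it is.
- jar: Bystander: white round plastic jar with a white lid, 62 mm across, 95 mm tall, standing loose on the bench; origin at the centre of its underside. To be left where it is. (A small brown bottle, 56 mm across and 110 mm tall, stands near it too.)
Not all that is in view belongs to the job. What is shaped like the part that bears slab_center but pink or turquoise is not meant.

How it is judged:
At the end, for the whole second after the job is handed in: The 24 mm slab stands at rest in the rack's 38 mm slot: its centre within 12 mm of the slot's centre line and 25 mm of the slot's middle along its length, its underside on the slot floor (centre within 6 mm of 60 mm above the bench), upright within 10 degrees (y of slab_center in the frame of rack between -0.078 and -0.054 m and x of slab_center in the frame of rack between -0.025 and 0.025 m and z of slab_center in the frame of rack between 0.054 and 0.066 m and angle between slab_center's own z axis and vertical below 0.17 rad and linear speed of slab below 0.02 m/s); the robot touches nothing.
It fails at once if the thick slab is dropped: out of the fingers and falling faster than 0.65 m/s (a fall of about 20 mm) (contact force between the fingers and slab below 0.2 N and linear speed of slab above 0.65 m/s).
It fails at once if the thin slab is moved by more than 30 mm (distance of thin_slab_center from where it was at the start of the episode above 0.03 m).
It fails at once if the jar is moved by more than 30 mm (distance of jar from where it was at the start of the episode above 0.03 m).
It also fails if it takes over 34 s, if anything falls off the work surface, if the arm or the gripper's body presses on something with over 40 N, if the wrist force passes 120 N, or if a joint passes its speed limit or range.

## Working session

There is one attempt and no reset: what is moved stays moved. The work goes in short steps, Python scripts to look and compute and a tool call to move; the robot and the scene stay as the last step left them, time stands still between calls to the robot, and variables do not carry over. Pictures are saved under pics/ and viewed, at most 10 in all, crops included, and the job is handed in when it is done.

Besides the shell and the picture viewer there is one more tool, called after "Emit:" by a JSON object that holds its "name" and its "arguments". arm_command: Moves the arm, as the interface text tells. Its arguments: {"type":"object","properties":{"xyz":{"type":"array"},"turn":{"type":"array"},"grip":{"type":"array"},"squeeze":{"type":"number"}},"required":["xyz","turn","grip"]}

```bash
mkdir -p pics
cat > h.py <<'E'
import numpy as np, cv2
from rig import env, eyes
from scipy.spatial.transform import Rotation as R
def quat(q): return R.from_quat([q[1],q[2],q[3],q[0]])
def cam(name):
    i=eyes.camera_info(name); K=np.array(i["intrinsics"])
    if "mount" in i:
        s=env.sense(); T=np.eye(4); T[:3,:3]=quat(s["tcp_rot"]).as_matrix(); T[:3,3]=s["eef_pos"]
        M=T@np.array(i["mount"]); return K,M[:3,3],M[:3,:3],i
    return K,np.array(i["eye"]),np.array(i["rotation"]),i
def ray(c,xy,z):
    K,e,Rm,i=c
    d=np.linalg.inv(K)@np.array([xy[0],xy[1],1.]); d=Rm@np.array([d[0],-d[1],-d[2]])
    return e+d*(z-e[2])/d[2]
def proj(c,P):
    K,e,Rm,i=c
    p=(np.atleast_2d(P)-e)@Rm; p=np.c_[p[:,0],-p[:,1],-p[:,2]]@K.T
    return p[:,:2]/p[:,2:]
def save(im,n): cv2.imwrite("pics/"+n,im[:,:,::-1])
E
python3 - <<'E'
from h import *
print(env.grasp_offset); s=env.sense(); print(s["tcp_rot"],s["t"])
ims=[]
for n in("scene","top"):
    c=cam(n); im=eyes.read_camera(n); save(im,n+"0.png")
    print(n,c[3])
    for th,z in(("slab_center",.05),("rack",0),("thin_slab_center",.04),("jar",0)):
        for d in eyes.mark_of(n,th)[:4]: print(n,th,round(d["p"],2),np.round(d["xy"]),np.round(ray(c,d["xy"],z),3))
E
```

```text
0.0187
[-3.91271224e-04  2.17630833e-01  9.76030401e-01 -1.15086068e-03] 0.0
scene {'intrinsics': array([[428.68881102,   0.        , 250.85255273],
       [  0.        , 428.68881102, 189.93449432],
       [  0.        ,   0.        ,   1.        ]]), 'eye': array([ 0.80582979, -0.6483324 ,  0.77631794]), 'rotation': array([0.89435324, 0.35862917, 0.0913356 , 0.25134678])}Traceback (most recent call last):
  File "<stdin>", line 8, in <module>
  File "h.py", line 13, in ray
    d=np.linalg.inv(K)@np.array([xy[0],xy[1],1.]); d=Rm@np.array([d[0],-d[1],-d[2]])
                                                     ~~^~~~~~~~~~~~~~~~~~~~~~~~~~~~~
ValueError: matmul: Input operand 1 has a mismatch in its core dimension 0, with gufunc signature (n?,k),(k,m?)->(n?,m?) (size 3 is different from 4)
```

View pics/scene0.png

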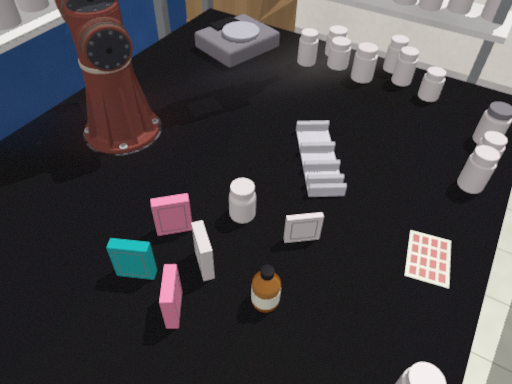

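The scene view shows a white slab edge-on at (203,250), a second white slab at (303,228), the rack at (320,158) and the jar at (242,200). The rotation comes as a quaternion, so I'll fix that in the helper.

```bash
sed -i 's/np.array(i\["rotation"\])/quat(i["rotation"]).as_matrix()/' h.py
python3 - <<'E'
from h import *
for n in("scene","top"):
    c=cam(n); im=eyes.read_camera(n); save(im,n+"1.png")
    for th,z in(("slab_center",.05),("rack",0),("thin_slab_center",.04),("jar",0)):
        for d in eyes.mark_of(n,th)[:5]: print(n,th,round(d["p"],2),np.round(d["xy"]),np.round(ray(c,d["xy"],z),3))
print(eyes.camera_info("top")["eye"],eyes.camera_info("wrist"))
E
```

```text
scene slab_center 0.77 [169. 296.] [ 0.472 -0.37   0.05 ]
scene slab_center 0.7 [132. 260.] [ 0.36  -0.346  0.05 ]
scene slab_center 0.66 [207. 246.] [ 0.468 -0.238  0.05 ]
scene slab_center 0.66 [169. 215.] [ 0.347 -0.212  0.05 ]
scene rack 0.74 [241. 215.] [ 0.459 -0.093  0.   ]
scene rack 0.59 [318. 156.] [ 0.527  0.191 -0.   ]
scene thin_slab_center 0.95 [305. 227.] [ 0.615 -0.076  0.04 ]
scene jar 0.96 [243. 212.] [ 0.46  -0.083  0.   ]
top slab_center 0.98 [352. 202.] [ 0.46  -0.249  0.05 ]
top slab_center 0.91 [333. 256.] [ 0.345 -0.208  0.05 ]
top slab_center 0.87 [406. 196.] [ 0.476 -0.365  0.05 ]
top rack 0.87 [159. 172.] [0.523 0.177 0.   ]
top rack 0.52 [275. 134.] [ 0.619 -0.083  0.   ]
top thin_slab_center 0.74 [273. 136.] [ 0.604 -0.077  0.04 ]
top jar 0.94 [271. 204.] [ 0.457 -0.077  0.   ]
[ 0.31171624 -0.04473722  1.02101129] {'intrinsics': array([[266.84211308,   0.        , 257.71002015],
       [  0.        , 266.84211308, 192.84102566],
       [  0.        ,   0.        ,   1.        ]]), 'mount': array([[ 8.63201064e-04,  9.55007463e-01,  2.96580514e-01,
         7.57015571e-02],
       [ 9.99999596e-01, -8.98186091e-04, -1.82961968e-05,
         1.38234729e-03],
       [ 2.48911488e-04,  2.96580410e-01, -9.55007853e-01,
        -1.43133018e-01],
       [ 0.00000000e+00,  0.00000000e+00,  0.00000000e+00,
         1.00000000e+00]])}
```

View pics/top1.png

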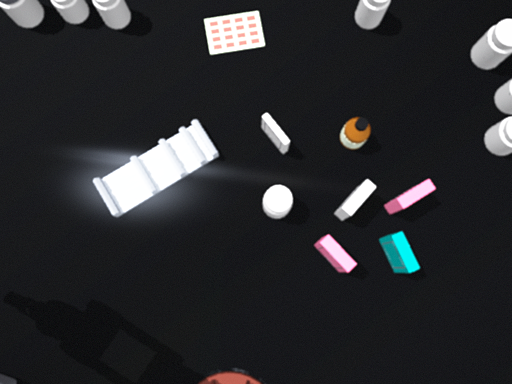

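The top view shows the thick white slab at (354,200), the thin one at (275,133), the jar at (278,202), and the rack around (157,167) with its narrow slots at the upper right. Next I'll fit poses to the masks.

```bash
cat > fit.py <<'E'
from h import *
from scipy.optimize import minimize
def box(x,y,yaw,L,W,H):
    P=np.array([[sx*L/2,sy*W/2,z] for sx in(-1,1) for sy in(-1,1) for z in(0,H)])
    return P@R.from_euler('z',yaw).as_matrix().T+[x,y,0]
def sil(c,P):
    m=np.zeros((384*4,512*4),np.uint8)
    cv2.fillConvexPoly(m,cv2.convexHull(np.round(proj(c,P)*4+1.5).astype(np.int32)),1); return m
def fit(views,x0,dims):
    big=[(c,cv2.resize(m.astype(np.uint8),None,fx=4,fy=4,interpolation=cv2.INTER_NEAREST)) for c,m in views]
    def cost(p):
        r=0
        for c,m in big:
            s=sil(c,box(*p,*dims)); r+=1-(s&m).sum()/max(1,(s|m).sum())
        return r
    best=None
    for yaw in np.arange(-1.5,1.6,.35):
        o=minimize(cost,[*x0,yaw],method='Nelder-Mead',options=dict(initial_simplex=np.array([[*x0,yaw],[x0[0]+.02,x0[1],yaw],[x0[0],x0[1]+.02,yaw],[*x0,yaw+.2]]),maxiter=120))
        if best is None or o.fun<best.fun: best=o
    return best.x,best.fun
def near(n,c,th,x0,z):
    q=proj(c,[[*x0,z]])[0]
    ds=[d for d in eyes.masks_of(n,th) if np.hypot(*(np.array(d["xy"])-q))<25]
    return ds[0]["mask"] if ds else None
E
python3 - <<'E'
from fit import *
cs={}
for n in("scene","top"): eyes.read_camera(n); cs[n]=cam(n)
for th,x0,z,d in(("slab_center",(.463,-.244),.05,(.08,.024,.1)),("thin_slab_center",(.607,-.077),.04,(.08,.014,.08)),("rack",(.525,.183),.02,(.09,.262,.038))):
    ms={n:near(n,cs[n],th,x0,z) for n in cs}
    for use in(("top",),("scene",),("top","scene")):
        v=[(cs[n],ms[n]) for n in use if ms[n] is not None]
        if len(v)==len(use):print(th,use,*fit(v,x0,d))
print(eyes.mark_of("top","slab_center")[0]["xy"], env.sense()["t"])
E
```

```text
slab_center ('top',) [ 0.46264161 -0.24985315 -0.73779063] 0.08527724665391967
slab_center ('scene',) [ 0.46585645 -0.25204134 -0.70153016] 0.061856373184205116
slab_center ('top', 'scene') [ 0.46457389 -0.25127243 -0.7175959 ] 0.1719328731174845
thin_slab_center ('top',) [ 0.60816902 -0.08055681 -2.48982843] 0.06876790830945556
thin_slab_center ('scene',) [ 0.61001655 -0.07928326  0.78434274] 0.11882518165720213
thin_slab_center ('top', 'scene') [ 0.60848828 -0.08035881  0.66940431] 0.2039787144900418
rack ('top',) [0.53067994 0.17787113 0.59223248] 0.08317039984449859
[352.5, 201.1] 1.05
```

```bash
cat >> h.py <<'E'
def go(p,yaw):
    "shift/turn in tool axes to bring TCP to p, tool y at world angle yaw, tool z down"
    s=env.sense(); r=quat(s["tcp_rot"])
    y=np.array([np.cos(yaw),np.sin(yaw),0]); z=np.array([0,0,-1.])
    t=R.from_matrix(np.c_[np.cross(y,z),y,z])
    print("t",s["t"],"shift",np.round(r.inv().apply(np.array(p)-s["eef_pos"]),4),"turn",np.round((r.inv()*t).as_rotvec(degrees=True),2),"pos",np.round(s["eef_pos"],4))
E
python3 -c "
from h import *
go([.464,-.251,.2],.85)"
```

```text
t 1.05 shift [-0.5267 -0.6551  0.0313] turn [ 1.000e-02 -0.000e+00  1.616e+01] pos [0.2655 0.5658 0.2313]
```

Emit:
{"name": "arm_command", "arguments": {"xyz": [[-0.026,-0.033,0.002],[-0.053,-0.066,0.003],[-0.079,-0.098,0.005],[-0.105,-0.131,0.006],[-0.132,-0.164,0.008],[-0.158,-0.197,0.009],[-0.184,-0.229,0.011],[-0.211,-0.262,0.013],[-0.237,-0.295,0.014],[-0.263,-0.328,0.016],[-0.29,-0.36,0.017],[-0.316,-0.393,0.019],[-0.342,-0.426,0.02],[-0.369,-0.459,0.022],[-0.395,-0.491,0.023],[-0.421,-0.524,0.025],[-0.448,-0.557,0.027],[-0.474,-0.59,0.028],[-0.5,-0.622,0.03],[-0.527,-0.655,0.031]], "turn": [[0,0,1],[0,0,2],[0,0,3],[0,0,4],[0,0,5],[0,0,6],[0,0,7],[0,0,8],[0,0,9],[0,0,10],[0,0,11],[0,0,12],[0,0,13],[0,0,14],[0,0,15],[0,0,16],[0,0,16],[0,0,16],[0,0,16],[0,0,16]], "grip": [1,1,1,1,1,1,1,1,1,1,1,1,1,1,1,1,1,1,1,1]}}

```text
t: 2.72
eef_pos: [0.4624, -0.2456, 0.2005]
tcp_rot: [0.0, 0.352, 0.936, 0.0]
contact_force: [0.8, 1.3, 0.4]
finger_gap: 0.998
finger_force: 0.0
```

Emit:
{"name": "arm_command", "arguments": {"xyz": [[0,0,0],[0,0,0],[0,0,0]], "turn": [[0,0,0],[0,0,0],[0,0,0]], "grip": [1,1,1]}}

```text
t: 2.97
eef_pos: [0.462, -0.2429, 0.2001]
tcp_rot: [-0.001, 0.352, 0.936, 0.0]
contact_force: [-0.0, -0.4, 0.7]
finger_gap: 1.001
finger_force: 0.0
```

Run:
```python
from fit import *
c=cam("wrist"); im=eyes.read_camera("wrist"); save(im,"w1.png")
x0=(.4645,-.251); m=near("wrist",c,"slab_center",x0,.09)
print(env.sense()["joint_vel"].round(3) if hasattr(env.sense()["joint_vel"],"round") else "", m is not None)
if m is not None: p,f=fit([(c,m)],x0,(.08,.024,.1)); print(p,f); go([p[0],p[1],.2],p[2]+np.pi/2)
for th,z in(("slab_center",.05),): print([(d["p"],d["xy"],ray(c,d["xy"],z).round(3)) for d in eyes.mark_of("wrist",th)])
```

```text
[ 0.011 -0.009  0.004 -0.001 -0.003 -0.001] True
[ 0.46430086 -0.2504238   2.43064112] 0.02595005428881647
t 3.0667 shift [-0.0073 -0.005   0.0004] turn [-7.0000e-02 -2.0000e-02  1.7967e+02] pos [ 0.462  -0.2419  0.2004]
[(0.95, [207.8, 79.0], array([ 0.349, -0.21 ,  0.05 ])), (0.83, [125.9, 170.1], array([ 0.357, -0.345,  0.05 ]))]
```

View pics/w1.png

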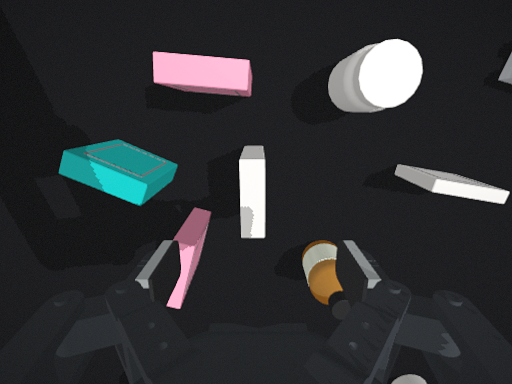

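The wrist view shows the white slab centred at (253,190) and aligned with the closing direction. The mask fit is good, with a few mm left to correct. Nothing stands in the fingers' way, so I'll descend and grip.

Emit:
{"name": "arm_command", "arguments": {"xyz": [[-0.007,-0.005,0],[-0.007,-0.005,0.03],[-0.007,-0.005,0.06],[-0.007,-0.005,0.09],[-0.007,-0.005,0.115],[-0.007,-0.005,0.13],[-0.007,-0.005,0.14],[-0.007,-0.005,0.14],[-0.007,-0.005,0.14]], "turn": [[0,0,0],[0,0,0],[0,0,0],[0,0,0],[0,0,0],[0,0,0],[0,0,0],[0,0,0],[0,0,0]], "grip": [1,1,1,1,1,1,1,1,1]}}

```text
t: 3.87
eef_pos: [0.4646, -0.2516, 0.0608]
tcp_rot: [0.0, 0.351, 0.936, -0.0]
contact_force: [-0.4, -0.6, -0.9]
finger_gap: 1.002
finger_force: 0.0
```

Emit:
{"name": "arm_command", "arguments": {"xyz": [[0,0,0],[0,0,0],[0,0,0],[0,0,0],[0,0,0],[0,0,0],[0,0,0],[0,0,0],[0,0,0],[0,0,0],[0,0,0],[0,0,0],[0,0,0],[0,0,0],[0,0,0],[0,0,0]], "turn": [[0,0,0],[0,0,0],[0,0,0],[0,0,0],[0,0,0],[0,0,0],[0,0,0],[0,0,0],[0,0,0],[0,0,0],[0,0,0],[0,0,0],[0,0,0],[0,0,0],[0,0,0],[0,0,0]], "grip": [0,0,0,0,0,0,0,0,0,0,0,0,0,0,0,0], "squeeze": 50}}

```text
t: 5.2
eef_pos: [0.4648, -0.2521, 0.0613]
tcp_rot: [0.001, 0.351, 0.936, -0.0]
contact_force: [0.2, 0.5, 5.3]
finger_gap: 0.278
finger_force: 49.8
```

Emit:
{"name": "arm_command", "arguments": {"xyz": [[0,0,-0.01],[0,0,-0.03],[0,0,-0.06],[0,0,-0.09],[0,0,-0.12],[0,0,-0.145],[0,0,-0.16],[0,0,-0.16],[0,0,-0.16]], "turn": [[0,0,0],[0,0,0],[0,0,0],[0,0,0],[0,0,0],[0,0,0],[0,0,0],[0,0,0],[0,0,0]], "grip": [0,0,0,0,0,0,0,0,0]}}

```text
t: 5.95
eef_pos: [0.4643, -0.2515, 0.2206]
tcp_rot: [0.0, 0.351, 0.936, 0.0]
contact_force: [0.8, 0.3, -3.4]
finger_gap: 0.277
finger_force: 49.2
```

Run:
```python
from h import *
print(env.sense()["contact_force"],env.sense()["finger_force"]);go([.5675,.1231,.225],.592+np.pi/2)
```

```text
[ 0.76173425  0.34554241 -3.39584563] 49.17855441570282
t 5.95 shift [ 0.1687  0.35   -0.0045] turn [-1.000e-02  3.000e-02 -7.506e+01] pos [ 0.4643 -0.2515  0.2206]
```

Emit:
{"name": "arm_command", "arguments": {"xyz": [[0.005,0.01,-0.004],[0.014,0.03,-0.004],[0.025,0.052,-0.004],[0.036,0.075,-0.004],[0.047,0.098,-0.004],[0.059,0.122,-0.004],[0.07,0.146,-0.004],[0.082,0.17,-0.004],[0.094,0.195,-0.004],[0.106,0.22,-0.004],[0.118,0.244,-0.004],[0.129,0.267,-0.004],[0.139,0.288,-0.004],[0.149,0.308,-0.004],[0.157,0.325,-0.004],[0.163,0.338,-0.004],[0.167,0.346,-0.004],[0.169,0.35,-0.004],[0.169,0.35,-0.004],[0.169,0.35,-0.004]], "turn": [[0,0,-2],[0,0,-6],[0,0,-11],[0,0,-16],[0,0,-21],[0,0,-26],[0,0,-31],[0,0,-36],[0,0,-41],[0,0,-46],[0,0,-51],[0,0,-56],[0,0,-61],[0,0,-66],[0,0,-70],[0,0,-73],[0,0,-75],[0,0,-75],[0,0,-75],[0,0,-75]], "grip": [0,0,0,0,0,0,0,0,0,0,0,0,0,0,0,0,0,0,0,0]}}

```text
t: 7.62
eef_pos: [0.5666, 0.1228, 0.2235]
tcp_rot: [-0.001, -0.291, 0.957, -0.0]
contact_force: [-0.9, -0.4, -2.6]
finger_gap: 0.276
finger_force: 49.4
```

Run:
```python
from fit import *
c=cam("wrist"); im=eyes.read_camera("wrist")
def slots(p):
    r=R.from_euler('z',p[2]).as_matrix(); out=[]
    for a in(-.131,-.117,-.099,-.085,-.047,-.033,.025,.039,.117,.131): out.append([r@[x,a,.031]+[p[0],p[1],0] for x in(-.045,.045)])
    return np.array(out)
p=[.5307,.1779,.592]
v=im.copy()
for l in slots(p):
    q=proj(c,l); cv2.line(v,*[tuple(int(t) for t in np.clip(a,-900,900)) for a in q],(255,0,0),1)
save(cv2.resize(np.hstack([im,v]),(800,300)),"w2.png"); save(im,"w2raw.png")
print(c[1],c[2].round(3).tolist())
print([(round(d["p"],2),d["xy"],ray(c,d["xy"],0).round(3)) for d in eyes.mark_of("wrist","rack")])
ds=eyes.masks_of("wrist","rack")
print([(d["p"],d["xy"],d["mask"].sum()) for d in ds])
if ds: np.save("m.npy",ds[0]["mask"])
c=cam("top");t=eyes.read_camera("top");save(t,"t2.png")
```

```text
[0.50461005 0.08197106 0.36683242] [[-0.558, -0.793, -0.244], [0.83, -0.533, -0.165], [0.0, -0.294, 0.956]]
[(0.97, [304.8, 171.6], array([0.536, 0.183, 0.   ]))]
[(0.67, [323.7, 166.5], np.int64(11561))]
```

View pics/w2.png

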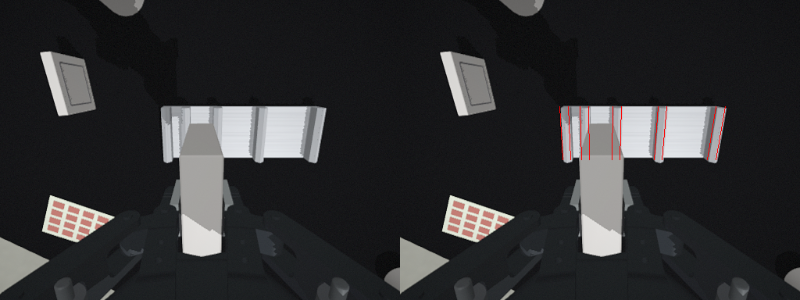

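The overlay sits close to the real walls, with the slab above the second slot from the narrow end, around (200,130). I'll zoom in to check the fit.

Run:
```python
from fit import *
c=cam("wrist"); im=cv2.imread("pics/w2raw.png")[:,:,::-1]
S=3;x0,y0=195,120
v=cv2.resize(im[y0:y0+100,x0:x0+235],None,fx=S,fy=S,interpolation=cv2.INTER_CUBIC)
def draw(p,col,v):
    r=R.from_euler('z',p[2]).as_matrix()
    for a in(-.124,-.092,-.040,.032,.124):
        q=proj(c,np.array([r@[x,a,.038]+[p[0],p[1],0] for x in(-.045,.045)]))
        q=np.round((q-[x0,y0]+.5)*S).astype(int); cv2.line(v,tuple(map(int,q[0])),tuple(map(int,q[1])),col,1)
m=np.load("m.npy")
v2=v.copy(); draw([.5307,.1779,.592],(255,0,0),v2)
save(np.vstack([v[:285],v2[:285]]),"w3.png")
```

```text
(no output)
```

View pics/w3.png

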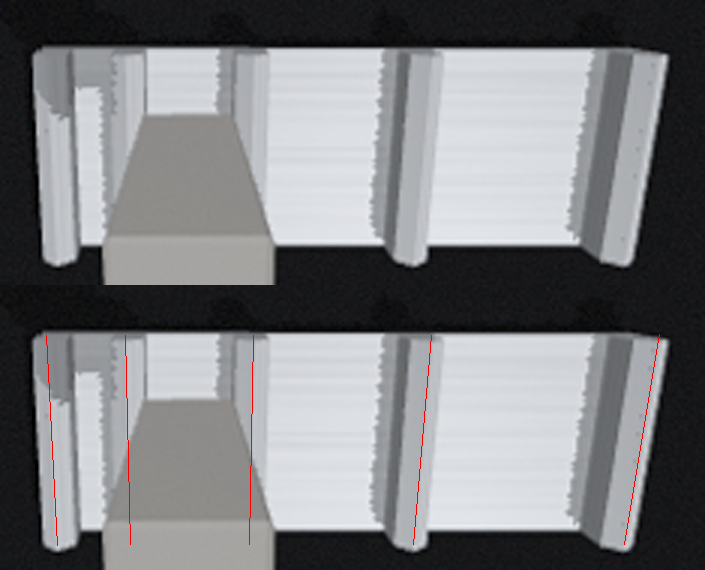

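Run:
```python
from fit import *
c=cam("wrist"); r=R.from_euler('z',.592).as_matrix()
for z in(.160,.163):
    P=np.array([ray(c,q,z) for q in((243.7,158.3),(273.3,158.3),(229.7,198.7),(286.7,198.7))])
    print(z,((P-[.5307,.1779,0])@r).round(4).tolist())
go([.5675,.1231,.0725],.592+np.pi/2)
```

```text
0.16 [[-0.0392, -0.0767, 0.16], [-0.0392, -0.0535, 0.16], [-0.0059, -0.0888, 0.16], [-0.0058, -0.042, 0.16]]
0.163 [[-0.0397, -0.0766, 0.163], [-0.0397, -0.0537, 0.163], [-0.0069, -0.0885, 0.163], [-0.0068, -0.0424, 0.163]]
t 7.8167 shift [-0.0007  0.0005  0.152 ] turn [-0.   -0.02 -0.14] pos [0.5672 0.1223 0.2245]
```

The slab's lower edge is at rack x -0.0395, y -0.065, so it is centred over the 38 mm slot to about 1 mm. I'll lower it, slowing towards the floor.

Emit:
{"name": "arm_command", "arguments": {"xyz": [[0,0,0.015],[0,0,0.035],[0,0,0.055],[0,0,0.07],[0,0,0.085],[0,0,0.095],[0,0,0.105],[0,0,0.115],[0,0,0.122],[0,0,0.129],[0,0,0.135],[0,0,0.14],[0,0,0.144],[0,0,0.147],[0,0,0.147],[0,0,0.147]], "turn": [[0,0,0],[0,0,0],[0,0,0],[0,0,0],[0,0,0],[0,0,0],[0,0,0],[0,0,0],[0,0,0],[0,0,0],[0,0,0],[0,0,0],[0,0,0],[0,0,0],[0,0,0],[0,0,0]], "grip": [0,0,0,0,0,0,0,0,0,0,0,0,0,0,0,0]}}

```text
t: 9.15
eef_pos: [0.5674, 0.1232, 0.0775]
tcp_rot: [0.0, -0.291, 0.957, -0.0]
contact_force: [-0.7, -0.1, -3.6]
finger_gap: 0.273
finger_force: 49.4
```

Emit:
{"name": "arm_command", "arguments": {"xyz": [[0,0,0.001],[0,0,0.002],[0,0,0.002],[0,0,0.002]], "turn": [[0,0,0],[0,0,0],[0,0,0],[0,0,0]], "grip": [0,0,0,0]}}

```text
t: 9.48
eef_pos: [0.5674, 0.1231, 0.0756]
tcp_rot: [0.0, -0.291, 0.957, -0.0]
contact_force: [1.2, -0.5, -1.6]
finger_gap: 0.274
finger_force: 49.4
```

Emit:
{"name": "arm_command", "arguments": {"xyz": [[0,0,0.001],[0,0,0.002],[0,0,0.003],[0,0,0.003],[0,0,0.003]], "turn": [[0,0,0],[0,0,0],[0,0,0],[0,0,0],[0,0,0]], "grip": [0,0,0,0,0]}}

```text
t: 9.9
eef_pos: [0.5672, 0.1231, 0.0723]
tcp_rot: [-0.0, -0.291, 0.957, 0.0]
contact_force: [-0.3, 1.4, -3.4]
finger_gap: 0.277
finger_force: 49.4
```

Emit:
{"name": "arm_command", "arguments": {"xyz": [[0,0,0.001],[0,0,0.0015],[0,0,0.0015],[0,0,0.0015]], "turn": [[0,0,0],[0,0,0],[0,0,0],[0,0,0]], "grip": [0,0,0,0]}}

```text
t: 10.23
eef_pos: [0.5675, 0.1231, 0.0713]
tcp_rot: [0.0, -0.291, 0.957, -0.0]
contact_force: [-0.7, -0.1, 0.4]
finger_gap: 0.278
finger_force: 49.7
```

Emit:
{"name": "arm_command", "arguments": {"xyz": [[0,0,0.0005],[0,0,0.001],[0,0,0.001],[0,0,0.001]], "turn": [[0,0,0],[0,0,0],[0,0,0],[0,0,0]], "grip": [0,0,0,0]}}

```text
t: 10.57
eef_pos: [0.5676, 0.1231, 0.0714]
tcp_rot: [0.0, -0.291, 0.957, -0.0]
contact_force: [-2.1, -0.6, 4.8]
finger_gap: 0.273
finger_force: 50.7
```

The force has turned upward (+4.8 N), so the slab is on the floor. I'll release gently and then retreat.

Emit:
{"name": "arm_command", "arguments": {"xyz": [[0,0,0],[0,0,0],[0,0,0],[0,0,0],[0,0,0],[0,0,0],[0,0,0],[0,0,0],[0,0,0],[0,0,0],[0,0,0],[0,0,0]], "turn": [[0,0,0],[0,0,0],[0,0,0],[0,0,0],[0,0,0],[0,0,0],[0,0,0],[0,0,0],[0,0,0],[0,0,0],[0,0,0],[0,0,0]], "grip": [0.3,0.35,0.4,0.45,0.5,0.55,0.6,0.65,0.7,0.75,0.75,0.75]}}

```text
t: 11.57
eef_pos: [0.5674, 0.1231, 0.07]
tcp_rot: [0.0, -0.291, 0.957, 0.0]
contact_force: [0.5, 0.3, -0.6]
finger_gap: 0.754
finger_force: 0.0
```

Emit:
{"name": "arm_command", "arguments": {"xyz": [[0,0,-0.01],[0,0,-0.03],[0,0,-0.06],[0,0,-0.09],[0,0,-0.12],[0,0,-0.14],[0,0,-0.15],[0,0,-0.15],[0,0,-0.15]], "turn": [[0,0,0],[0,0,0],[0,0,0],[0,0,0],[0,0,0],[0,0,0],[0,0,0],[0,0,0],[0,0,0]], "grip": [0.75,0.75,0.75,0.75,0.75,0.75,0.75,0.75,0.75]}}

```text
t: 12.32
eef_pos: [0.5673, 0.1231, 0.2201]
tcp_rot: [0.0, -0.291, 0.957, -0.0]
contact_force: [-0.3, 0.2, -0.7]
finger_gap: 0.75
finger_force: 0.0
```

Run:
```python
from fit import *
c=cam("wrist"); im=eyes.read_camera("wrist"); s=eyes.read_camera("scene")
r=R.from_euler('z',.592).as_matrix()
P=[[sx*.04,-.066+sy*.012,.11] for sx,sy in((-1,-1),(-1,1),(1,1),(1,-1))]
q=proj(c,np.array(P)@r.T+[.5307,.1779,0])
v=im.copy(); cv2.polylines(v,[np.round(q).astype(np.int32)],True,(255,0,0),1)
save(np.hstack([v[40:340,100:500],cv2.resize(s[90:240,200:400],(400,300))]),"w4.png")
```

```text
(no output)
```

View pics/w4.png

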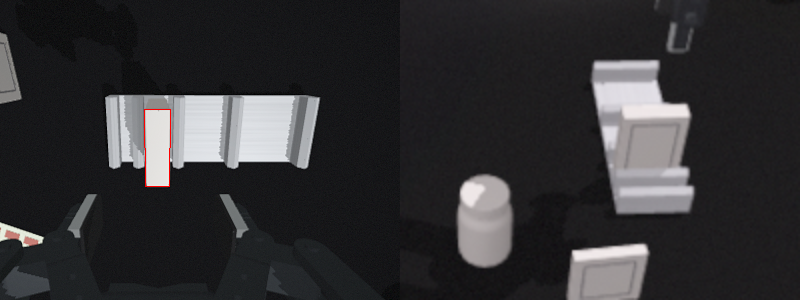

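The slab's top at (157,148) matches the predicted outline. It stands upright in the second slot, the gripper is clear, and the jar and thin slab are where they were.

```bash
python3 -c "
from rig import env
print(env.close_job())"
```

```text
the job is handed in; nothing more can be done
None
```

The 24 mm slab stands upright and centred on the floor of the 38 mm slot, the thin slab and jar look undisturbed in the final camera check, and the job was handed in at about 12.4 s; no verdict came back.

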